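Load a tool holder into the tool-setting carousel and click it round to the gauge

ROBOT

A 6-joint arm with a two-finger parallel gripper is mounted at the origin on the work surface. World frame = base frame: x ahead of the robot, y to its left, z up, the work surface at z = 0. Lengths are in m, angles in rad, forces in N, time in s.
With the tool pointing down it reaches from about 0.3 to 1 m from the base axis. Payload 5.1 kg.
Tool frame: the origin (TCP) lies midway between the tips of the shut fingers; the grasp point (between the pads) lies 19 mm behind it (env.pinch_z is the distance from the TCP to the grasp point, in m); z points along the fingers, y is the line along which they close (so a half turn about z gives the same grasp; the last joint's range is limited). The gripper opens to 95 mm and grips with 3 to 60 N. Pads are 20 mm wide; open, the fingers measure 119 mm over their backs; the gripper's body (75 mm by 180 mm) begins 59 mm behind the grasp point.
Start: joints at [1.154, 0.124, 1.65, -0, 1.367, -0.083], TCP at [0.213, 0.614, 0.215] pointing down, gripper open.
Joint ranges: [-2.61, 2.61], [-1.02, 2.33], [0.03, 2.71], [-1.35, 4.49], [0.32, 2.68], [-2.91, 2.91]. Speed limits (rad/s): [2.57, 2.57, 3.14, 3.14, 3.14, 3.14].

INTERFACE

Orientations are given as a unit quaternion [w, x, y, z].
In Python, from plant import env gives the robot as it stands. The module is installed in compiled form; this text tells all that it offers.
- The arm moves only by the tool send_rows, never from a script. Its argument "series" is a list of rows, each an object of numbers: "dx", "dy", "dz": the shift along the tool's x, y, z scaled (see below); "twist": the turn about the tool's z scaled (see below); "gripper": the opening, from -1 (shut) to 1 (fully open). In form: [{"dx": .., "dy": .., "dz": .., "twist": .., "gripper": ..}, ...]. A call has 1 to 8 rows; each row shifts and turns the commanded pose from where the row before left it, along the tool's axes as they then stand; what a row does not reach is not made up. The controller multiplies each number of a shift by 250 mm and each number of a turn by 90 degrees. A row lasts 1/8 s, in which the tool goes at most 62.5 mm and 10.7 degrees, less where a joint would pass 70% of its speed; a pose out of reach is approached as far as the arm can. A call with a number of a shift or a turn outside -1 to 1 is refused whole. A call with a gripper value outside its range is refused whole. The fingers move at their own pace and stop on an object; "force" is the grip in N (left out, the last holds). Time passes only in rows, so rows that do not move let the fingers close. It gives the time, the measured TCP pose, the force, the opening and the grip force at its end, in the units of the state.
- env.state(): the state, without advancing time (a new reading comes with each control period).
- env.snapshot(name): name is "scene" or "top" or "wrist"; returns (picture, depth): 384x512x3 uint8, red, green, blue; 384x512 float32, m along the optical axis (not along the pixel's ray), 0 where there is no reading.
- env.camera_info(name): a dict with "mtx" (3x3 intrinsics, pixels), "dist_coeffs" ([k1, k2, p1, p2, k3] as OpenCV has them; the pictures are not rectified), "cam_to_world" (4x4, takes a point from camera to world coordinates). Camera axes: x right, y up, looking along -z (the intrinsics and any distortion apply to the point x, -y, -z); pixel columns grow to the right and rows downward; lengths in m; the calibration is good to about 2 mm. A picture is of the moment at which its call begins: read the wrist's pose just before it. camera_info takes no time and is no camera call; for the wrist camera it gives the pose at the moment of the call.
- env.sign_off(): hands the job in; it is judged then, once.
The state is a dict: "t": time; "q": joint angles; "qd": joint speeds; "tau": joint torques, N m; "eef_pos": TCP position; "tool_rot": TCP orientation; "contact_force": force on the tool from outside, world axes, zero at the start; "torque": the same for the moment, N m; "grip_width": finger opening in m; "gripper_force": force on a finger pad.
Only numpy, scipy, OpenCV 4.12 (cv2) and the standard library are available. Lean on these libraries where they do the work, as an engineer would, in place of code of your own. Each camera call takes 0.05 s, during which the arm holds its last target. There are 200 camera calls.

TASK

Take the tool holder with the slim straight bit from the wooden rack and set it upright in the carousel pocket at the pointer, pressing only gently and feeling for the sleeve's driving lug with a slot of its flange, until it sits fully home with the flange flat on the sleeve's rim. Let go of it, then turn the carousel by its handle exactly one click anticlockwise (seen from above), so that the holder stands at the dial gauge and the next empty pocket comes to the pointer. Leave the other holders standing in the rack as they are.

Things in the scene. Friction and masses are not known exactly. Their poses are not given: they have to be found in the camera images.
- nut (a point): centre of the collet nut of the holder to be loaded (dark steel, 34 mm across, 24 mm high, round: grip it here). The holder stands upright, axis z, 0.5 kg. The slim bit, 14 mm across, ends 36 mm above this point; the flange's underside is 48 mm below it, the lower end of the pull stud 120 mm below it.
- flange (a point): same holder: centre of the underside of its flange (50 mm across, 20 mm thick). Two drive slots, 16 mm wide and 8 mm deep, cut down through the full flange at the ends of this point's x axis (+x and -x alike). Below it hang the steel taper (32 mm narrowing to 18 mm over 48 mm) and the pull stud (15 mm across, 24 mm): 72 mm in all.
- pocket (a point): centre of the rim of the empty pocket that starts at the pointer; turns with the disc. The pocket is a black nylon sleeve with a taper bore, 33 mm at the rim, 0.5 mm wider than the holder's taper. Rim 55 mm across, 104 mm above the table, 4 mm above the disc. Its driving lug (14.5 mm wide, standing 6.5 mm above the rim, 19 to 27 mm from the centre) must enter a flange slot.
- stand: grey carousel base, 240 x 240 mm, fixed, origin under the disc's axis. Pointer (96 mm high) 150 mm from the axis on -x. The sleeves turn stiffly (0.4 N m; a light twist does not drag them) and nut tightening has crept them round: an empty sleeve's lug stands 9 to 66 degrees clockwise (from above) of straight outward. That angle is not reported: turn the holder under light pressure to find it.
- next_pocket (a point): centre of the rim of the next empty pocket, 60 degrees clockwise of the first; it turns with the disc and comes to the pointer after one click anticlockwise. The other four pockets hold tools that stand 86 mm above the rims; the dial gauge's column, 185 mm from the axis, is 249 mm high. Pockets lie 95 mm from the axis, 95 mm apart.
- handle (a point): point in the black T handle on the disc's axis, where to grip it: 28 mm above the bar's underside and 20 mm below its top. The bar is 20 mm thick along this point's x axis and 60 mm long along its y axis; it turns with the disc. A column 36 mm across carries it.
- disc (a joint): turn of the carousel disc in rad, anticlockwise from above positive, 0 at the start. A spring roller holds it at every 60 degrees (1.047): it takes about 0.7 N m to leave or enter a click, and the roller draws the disc in when it is within 4 degrees; in between it turns freely (0.06 N m) and stays where it is left.
- holder_groove: another holder in the rack, with a wide grooving disc, 66 mm across; leave it. Origin under its pull stud.
- holder_cone: another holder in the rack, with a cone-shaped cutter, 42 mm across; leave it. Origin under its pull stud.
- rack: plywood block, 280 (x) x 90 x 80 mm high, origin under its centre, with three holes 90 mm apart along its x axis, in which the three holders stand in any order, flanges on its top. The tools in it stand up to 86 mm above its top.
Mind the look-alikes: they are no part of the job. Leave any orange or pink look-alike of the part that bears nut alone.

How it is judged:
On the way, in this order (a step that is already met when the one before it is completed fails the run):
1. the holder sits fully home in the pocket at the pointer, before the carousel is turned (z of flange in the frame of pocket below 0.0025 m and horizontal distance between flange and pocket below 0.003 m and angle between flange's own z axis and vertical below 0.03 rad and value of joint disc between -0.08 and 0.08 rad), for 0.3 s.
2. the carousel is turned one click anticlockwise with the holder home (z of flange in the frame of pocket below 0.0025 m and horizontal distance between flange and pocket below 0.003 m and angle between flange's own z axis and vertical below 0.03 rad and value of joint disc between 1.007 and 1.087 rad), for 0.3 s.
At the end, for the whole second after the job is handed in: the holder stands at rest fully home in its pocket (flange within 2.5 mm of the rim, within 3 mm of the pocket's centre, tilted under 0.03 rad) and the carousel rests one click on, at 1.047 rad within 0.04 (all of step 2 and velocity of joint disc between -0.05 and 0.05 rad/s and linear speed of holder below 0.02 m/s); the robot touches nothing.
It fails at once if the holder was pressed or knocked on the carousel with over 40 N (contact force between holder and stand above 40 N).
It fails at once if the carousel was turned past the next click, or the wrong way (value of joint disc above 1.4 rad or value of joint disc below -0.35 rad).
It fails at once if one of the other holders in the rack was disturbed (20 mm) (distance of any of holder_groove, holder_cone from where it was at the start of the episode above 0.02 m).
It also fails if it takes over 64 s, if anything falls off the work surface, if the arm or the gripper's body presses on something with over 40 N, if the wrist force passes 120 N, or if a joint passes its speed limit or range.

## Working session

There is one attempt and no reset: what is moved stays moved. The work goes in short steps, Python scripts to look and compute and a tool call to move; the robot and the scene stay as the last step left them, time stands still between calls to the robot, and variables do not carry over. Pictures are saved under pics/ and viewed, at most 10 in all, crops included, and the job is handed in when it is done.

Besides the shell and the picture viewer there is one more tool, called after "Call:" as name(argument=value, ...), one argument or row to a line, values as JSON. send_rows: Moves the arm, as the interface text tells. Its arguments: {"type":"object","properties":{"series":{"type":"array"},"force":{"type":"number"}},"required":["series"]}

```bash
mkdir -p pics
cat > h.py <<'E'
import numpy as np, cv2
from plant import env
def snap(n,f=None):
    ci=env.camera_info(n); im,d=env.snapshot(n)
    if f: cv2.imwrite('pics/'+f,im[:,:,::-1])
    return im,d,ci
def ray(ci,uv):
    p=cv2.undistortPoints(np.float32(uv).reshape(-1,1,2),np.array(ci['mtx']),np.array(ci['dist_coeffs'])).reshape(-1,2)
    T=np.array(ci['cam_to_world']); d=np.c_[p[:,0],-p[:,1],-np.ones(len(p))]@T[:3,:3].T
    return T[:3,3],d
def plane(ci,uv,z):
    o,d=ray(ci,uv); return o+d*((z-o[2])/d[:,2])[:,None]
def cloud(ci,dep):
    h,w=dep.shape; v,u=np.mgrid[:h,:w]
    o,d=ray(ci,np.c_[u.ravel(),v.ravel()]); P=o+d*dep.reshape(-1,1)
    return P.reshape(h,w,3)
E
python3 - <<'E'
from h import *
print(env.state(), env.pinch_z)
a=snap('scene','s0.png');b=snap('top','t0.png')
for n,x in(('s',a),('t',b)): np.savez(n+'0.npz',im=x[0],d=x[1]); print(x[2])
E
```

```text
{'t': 0.0, 'q': array([ 1.15442095e+00,  1.24522136e-01,  1.65166357e+00, -3.55361601e-05,
        1.36746694e+00, -8.26149134e-02]), 'qd': array([ 0.00055626,  0.00029934,  0.00069225,  0.00010901, -0.00166606,
       -0.00179358]), 'tau': array([-8.08962741e-04, -4.17636573e+01, -3.59915006e+01,  7.73713086e-02,
        4.94327175e-02, -1.98305652e-04]), 'eef_pos': array([0.21272858, 0.61353489, 0.21338218]), 'tool_rot': array([-2.37461896e-04,  1.66103093e-01,  9.86107855e-01, -1.00240159e-03]), 'contact_force': array([-0.3667033 ,  0.02536534,  0.32412906]), 'torque': array([-0.04913769,  0.04642586, -0.01155964]), 'gripper_force': 0.0, 'grip_width': 0.0953057871158607} 0.0188
{'mtx': array([[443.77644577,   0.        , 259.24088217],
       [  0.        , 443.77644577, 200.38527061],
       [  0.        ,   0.        ,   1.        ]]), 'dist_coeffs': array([-0.14432486,  0.        ,  0.        ,  0.        ,  0.        ]), 'cam_to_world': array([[-0.23377458, -0.82088276,  0.52105753,  0.98514799],
       [ 0.97222356, -0.19105325,  0.13520356,  0.19722684],
       [-0.01143654,  0.53819156,  0.84274495,  0.86121281],
       [ 0.        ,  0.        ,  0.        ,  1.        ]])}
{'mtx': array([[398.68868939,   0.        , 249.63048374],
       [  0.        , 398.68868939, 189.45272335],
       [  0.        ,   0.        ,   1.        ]]), 'dist_coeffs': array([0.03486046, 0.        , 0.        , 0.        , 0.        ]), 'cam_to_world': array([[ 0.02835606,  0.98728399, -0.15641695,  0.42609186],
       [-0.99945981,  0.03060362,  0.01197902,  0.07567705],
       [ 0.01661362,  0.15599277,  0.98761847,  0.87501459],
       [ 0.        ,  0.        ,  0.        ,  1.        ]])}
```

View pics/s0.png

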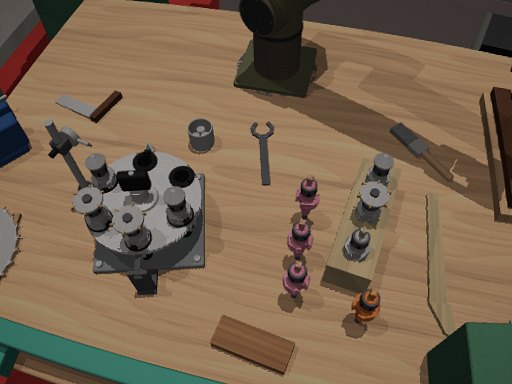

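View pics/t0.png

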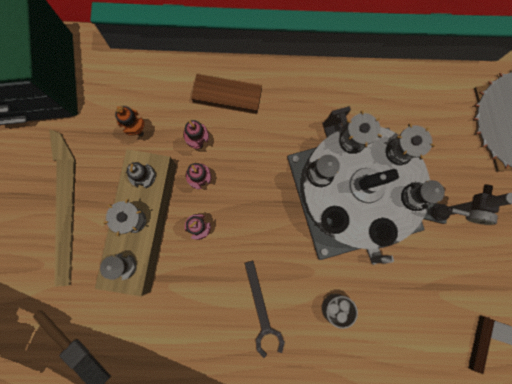

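Run:
```python
from h import *
s=np.load('s0.npz');t=np.load('t0.npz')
a=cv2.resize(s['im'][140:300,320:420],None,fx=3.5,fy=3.5,interpolation=2)
b=cv2.resize(t['im'][140:300,85:185],None,fx=3.5,fy=3.5,interpolation=2)
cv2.imwrite('pics/c1.png',np.hstack([a,b])[:,:,::-1])
ct=env.camera_info('top');cs=env.camera_info('scene')
P=cloud(ct,t['d'])
for uv in [(117,265),(125,215),(140,173),(372,185),(335,220),(383,232),(378,257),(378,180),(485,205)]: print(uv,P[uv[1],uv[0]].round(3))
print('rack',np.c_[plane(ct,[(131,150),(175,155),(143,295),(96,288)],.08)].round(3))
```

```text
(117, 265) [0.399 0.295 0.159]
(125, 215) [0.486 0.287 0.161]
(140, 173) [0.567 0.271 0.142]
(372, 185) [ 0.55  -0.147  0.187]
(335, 220) [ 0.497 -0.11   0.062]
(383, 232) [ 0.475 -0.206  0.068]
(378, 257) [ 0.425 -0.2    0.05 ]
(378, 180) [ 0.559 -0.158  0.186]
(485, 205) [ 0.519 -0.337  0.195]
rack [[0.626 0.31  0.08 ]
 [0.618 0.22  0.08 ]
 [0.341 0.265 0.08 ]
 [0.352 0.355 0.08 ]]
```

View pics/c1.png

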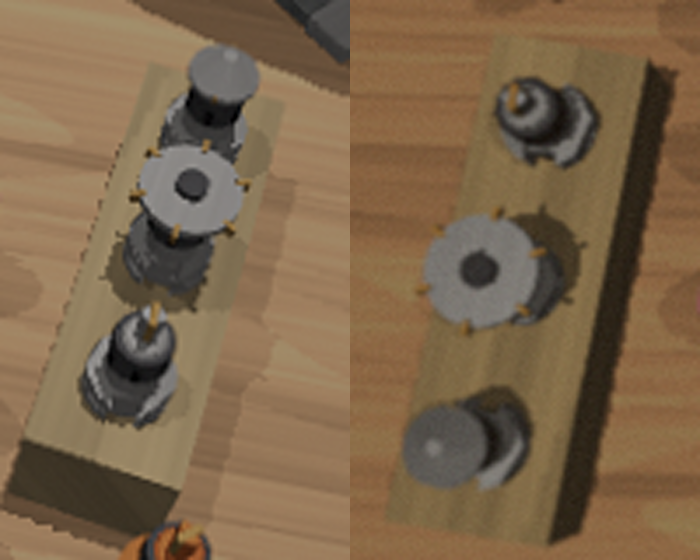

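The wanted holder (slim bit, brass tip) is the one at top (140,173) / scene (358,243). Look-alikes:
- groove holder (125,215)
- cone holder (117,265)
- orange decoy (130,120)
- pink decoys (196,133), (198,176) and (198,226)

The pocket at the pointer is top (383,232), the next pocket is (335,220), and the gauge is to the right.

Call:
send_rows(
  series=[
    {"dx": -0.2, "dy": -0.09, "dz": -0.04, "gripper": 1},
    {"dx": -0.2, "dy": -0.09, "dz": -0.04, "gripper": 1},
    {"dx": -0.2, "dy": -0.09, "dz": -0.04, "gripper": 1},
    {"dx": -0.2, "dy": -0.09, "dz": -0.04, "gripper": 1},
    {"dx": -0.2, "dy": -0.09, "dz": -0.04, "gripper": 1},
    {"dx": -0.2, "dy": -0.09, "dz": -0.04, "gripper": 1},
    {"dx": -0.2, "dy": -0.09, "dz": -0.04, "gripper": 1},
    {"dx": -0.2, "dy": -0.09, "dz": -0.04, "gripper": 1},
  ],
)

```text
invalid input at $.series[0]: expected keys dx, dy, dz, twist, gripper
```

```bash
cat >> h.py <<'E'
def go(p,yaw=None):
    """units to move the GRASP point to p and tool y to world angle yaw (deg, mod 180)"""
    s=env.state(); q=s['tool_rot']
    from scipy.spatial.transform import Rotation as R
    M=R.from_quat([q[1],q[2],q[3],q[0]]).as_matrix()
    g=s['eef_pos']-env.pinch_z*M[:,2]
    cur=np.degrees(np.arctan2(M[1,1],M[0,1]))
    print('t',round(s['t'],2),'grasp',g.round(4),'yaw',cur.round(2),'tilt',M[:2,2].round(4),'F',s['contact_force'].round(1),'w',round(s['grip_width'],4),'q',s['q'].round(2))
    if p is not None: print('units',(M.T@(np.array(p)-g)/.25).round(3))
    if yaw is not None: d=(cur-yaw+90)%180-90; print('twist',round(d/90,3))
E
python3 - <<'E'
from h import *
go((.573,.273,.30),80.7)
w=snap('wrist','w1.png'); np.savez('w1.npz',im=w[0],d=w[1],**w[2])
print(w[2])
E
```

```text
t 0.1 grasp [0.2127 0.6136 0.2323] yaw 70.88 tilt [-0.0008 -0.0017] F [ 0.4 -0.8 -0.6] w 0.095 q [ 1.15  0.12  1.65  0.    1.37 -0.08]
units [-1.808 -0.816 -0.27 ]
twist -0.109
{'mtx': array([[337.41753142,   0.        , 258.94549576],
       [  0.        , 337.41753142, 193.76062968],
       [  0.        ,   0.        ,   1.        ]]), 'dist_coeffs': array([-0.07105651,  0.        ,  0.        ,  0.        ,  0.        ]), 'cam_to_world': array([[ 0.32872041, -0.91790808, -0.22223333,  0.14974205],
       [ 0.94442618,  0.31913076,  0.07883362,  0.63531249],
       [-0.00144052, -0.2357972 ,  0.97180122,  0.38408181],
       [ 0.        ,  0.        ,  0.        ,  1.        ]])}
```

View pics/w1.png

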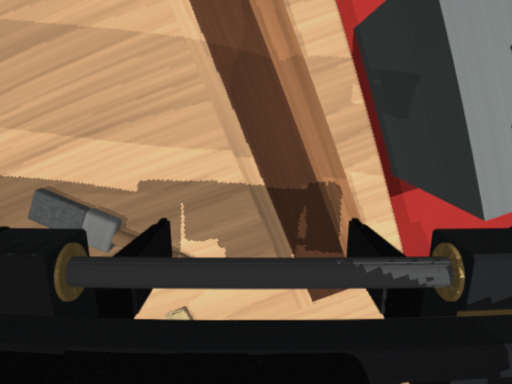

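The wrist camera sits on the tool +x side, looking past the fingers, so I'll stand off about 60 mm for the close look.

Call:
send_rows(
  series=[
    {"dx": -0.2, "dy": -0.08, "dz": -0.03, "twist": 0, "gripper": 1},
    {"dx": -0.2, "dy": -0.08, "dz": -0.03, "twist": 0, "gripper": 1},
    {"dx": -0.2, "dy": -0.08, "dz": -0.03, "twist": 0, "gripper": 1},
    {"dx": -0.2, "dy": -0.08, "dz": -0.03, "twist": 0, "gripper": 1},
    {"dx": -0.2, "dy": -0.08, "dz": -0.03, "twist": 0, "gripper": 1},
    {"dx": -0.2, "dy": -0.08, "dz": -0.03, "twist": 0, "gripper": 1},
    {"dx": -0.2, "dy": -0.08, "dz": -0.03, "twist": 0, "gripper": 1},
    {"dx": -0.2, "dy": -0.08, "dz": -0.03, "twist": 0, "gripper": 1},
  ],
)

```text
t: 1.15
eef_pos: [0.5395, 0.3305, 0.2746]
tool_rot: [-0.0, 0.166, 0.986, -0.0]
contact_force: [0.6, 0.6, -0.0]
grip_width: 0.0951
gripper_force: 0.0
```

Call:
send_rows(
  series=[
    {"dx": -0.2, "dy": -0.08, "dz": -0.03, "twist": 0, "gripper": 1},
    {"dx": -0.2, "dy": -0.08, "dz": -0.03, "twist": 0, "gripper": 1},
    {"dx": 0, "dy": 0, "dz": 0, "twist": -0.109, "gripper": 1},
    {"dx": 0, "dy": 0, "dz": 0, "twist": 0, "gripper": 1},
    {"dx": 0, "dy": 0, "dz": 0, "twist": 0, "gripper": 1},
  ],
)

```text
t: 1.78
eef_pos: [0.6194, 0.2617, 0.2893]
tool_rot: [-0.0, 0.082, 0.997, -0.0]
contact_force: [-0.6, 0.2, -0.5]
grip_width: 0.0953
gripper_force: 0.0
```

Run:
```python
from h import *
go((.573,.273,.128),80.7)
w=snap('wrist','w2.png'); np.savez('w2.npz',im=w[0],d=w[1],**w[2])
```

```text
t 1.77 grasp [0.6194 0.2617 0.3081] yaw 80.59 tilt [-0.0007 -0.0002] F [-0.6  0.2 -0.5] w 0.0953 q [ 0.32  0.14  1.51  0.    1.49 -1.09]
units [0.19  0.015 0.72 ]
twist -0.001
```

View pics/w2.png

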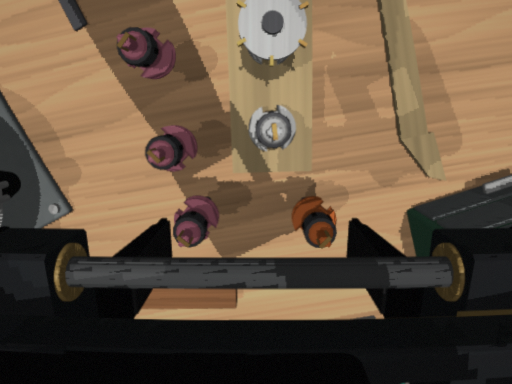

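The wrist view shows the holder with the slim brass-tipped bit at (273,128), between the groove holder (272,22) and the orange decoy (315,220). Next I'll measure the axis and the slots.

Run:
```python
from h import *
w=np.load('w2.npz'); P=cloud(w,w['d'])
Q=P[85:170,220:325].reshape(-1,3)
for lo,hi in((.088,.106),(.132,.148),(.15,.17)):
    m=Q[(Q[:,2]>lo)&(Q[:,2]<hi)]
    if len(m): (c,r)=cv2.minEnclosingCircle(np.float32(m[:,:2])*1000); print(lo,len(m),m.mean(0).round(4),np.array(c).round(1),round(r,1), m[:,2].round(3).max())
# flange annulus: share of pts by angle
c=np.array([.573,.273])
m=Q[(Q[:,2]>.09)&(Q[:,2]<.108)]
(cc,r)=cv2.minEnclosingCircle(np.float32(m[:,:2])*1000);c=np.array(cc)/1000
a=np.degrees(np.arctan2(*(Q[:,:2]-c).T[::-1]));R=np.hypot(*(Q[:,:2]-c).T)
k=(R>.0185)&(R<.0235)
for i in range(-180,180,10):
    j=k&(a>=i)&(a<i+10); print(i,Q[j,2].mean().round(3) if j.any() else None,j.sum(),end=' | ')
im=cv2.resize(w['im'][85:170,220:325],None,fx=7,fy=7,interpolation=2); cv2.imwrite('pics/c2.png',im[:,:,::-1])
print(plane(w,[(273,128)],.128))
```

```text
0.088 585 [0.569  0.2808 0.1004] [571.4 282.6] 24.9 0.103
0.132 834 [0.571  0.2823 0.1409] [571.7 282.6] 17.5 0.144
0.15 168 [0.5711 0.2825 0.1643] [571.2 282.2] 7.1 0.167
-180 0.081 15 | -170 0.083 15 | -160 0.099 16 | -150 0.355 58 | -140 0.1 17 | -130 0.101 17 | -120 0.1 17 | -110 0.1 14 | -100 0.1 17 | -90 0.1 18 | -80 0.1 15 | -70 0.101 16 | -60 0.101 14 | -50 0.1 14 | -40 0.1 14 | -30 0.097 7 | -20 0.08 8 | -10 0.081 2 | 0 0.081 1 | 10 0.09 4 | 20 0.101 9 | 30 0.1 7 | 40 0.1 8 | 50 0.1 9 | 60 0.1 9 | 70 0.1 8 | 80 0.1 12 | 90 0.101 15 | 100 0.101 15 | 110 0.1 16 | 120 0.1 16 | 130 0.101 18 | 140 0.1 17 | 150 0.092 22 | 160 0.081 16 | 170 0.08 15 | [[0.57044917 0.28339568 0.128     ]]
```

View pics/c2.png

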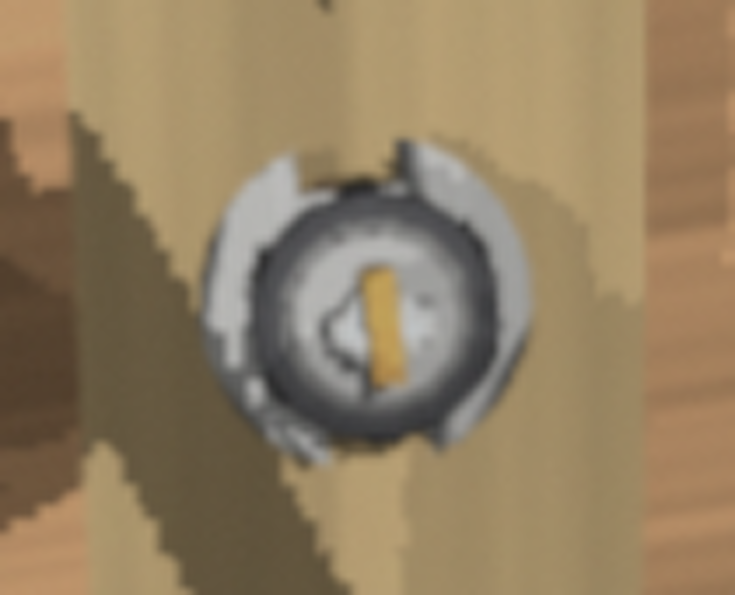

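Call:
send_rows(
  series=[
    {"dx": 0.203, "dy": 0.051, "dz": 0, "twist": 0, "gripper": 1},
    {"dx": 0, "dy": 0, "dz": 0.18, "twist": 0, "gripper": 1},
    {"dx": 0, "dy": 0, "dz": 0.18, "twist": 0, "gripper": 1},
    {"dx": 0, "dy": 0, "dz": 0.18, "twist": 0, "gripper": 1},
    {"dx": 0, "dy": 0, "dz": 0.18, "twist": 0, "gripper": 1},
    {"dx": 0, "dy": 0, "dz": 0, "twist": 0, "gripper": 1},
    {"dx": 0, "dy": 0, "dz": 0, "twist": 0, "gripper": 1},
  ],
)

```text
t: 2.7
eef_pos: [0.5726, 0.2829, 0.1117]
tool_rot: [0.001, 0.081, 0.997, 0.001]
contact_force: [-0.0, 0.4, -0.1]
grip_width: 0.0951
gripper_force: 0.0
```

Run:
```python
from h import *
go((.5715,.2826,.128),80.6)
t=np.load('t0.npz'); ct=env.camera_info('top'); P=cloud(ct,t['d'])
Q=P[110:270,280:450]
d=Q.reshape(-1,3)
# disc top z=.1
m=d[(d[:,2]>.096)&(d[:,2]<.1085)]; c,r=cv2.minEnclosingCircle(np.float32(m[:,:2])*1000); print('disc',np.array(c).round(1),r,len(m))
# rims: image circle fit of dark sleeves
hsv=t['im'][110:270,280:450].max(2)
mk=((hsv<40)&(Q[:,:,2]<.12)).astype(np.uint8)
for k in cv2.findContours(mk,0,1)[0]:
    if cv2.contourArea(k)>150:
        (u,v),(a,b),_=cv2.fitEllipse(k); print((u+280,v+110),a,b,plane(ct,[(u+280,v+110)],.104).round(4))
b=d[(d[:,2]>.18)&(d[:,2]<.195)&(np.hypot(d[:,0]-.55,d[:,1]+.15)<.045)]
(cx,cy),wh,an=cv2.minAreaRect(np.float32(b[:,:2])*1000); print('bar',cx,cy,wh,an,b[:,2].mean())
```

```text
t 2.7 grasp [0.5726 0.2829 0.1305] yaw 80.69 tilt [0.0024 0.0009] F [-0.   0.4 -0.1] w 0.0951 q [ 0.37  0.18  1.77 -0.    1.19 -1.03]
units [ 0.004 -0.002  0.01 ]
twist 0.001
disc [ 583.4 -155.2] 144.43116760253906 8400
(382.8707504272461, 231.7356719970703) 25.465438842773438 27.12485122680664 [[ 0.4736 -0.1929  0.104 ]]
(334.44078826904297, 219.57533264160156) 25.602916717529297 26.258935928344727 [[ 0.4942 -0.0997  0.104 ]]
(438.67218017578125, 211.68260955810547) 14.420992851257324 20.265731811523438 [[ 0.5159 -0.3018  0.104 ]]
bar 563.8844604492188 -162.76107788085938 (20.233919143676758, 57.301170349121094) 16.552536010742188 0.18738481130617032
```

Pocket at (0.4736,-0.1929) and next at (0.4942,-0.0997), 95.4 mm apart. The axis comes out at about (0.564,-0.164), which agrees with the bar. Now I'll grip and lift.

Call:
send_rows(
  series=[
    {"dx": 0.004, "dy": -0.001, "dz": 0.01, "twist": 0, "gripper": -1},
    {"dx": 0, "dy": 0, "dz": 0, "twist": 0, "gripper": -1},
    {"dx": 0, "dy": 0, "dz": 0, "twist": 0, "gripper": -1},
    {"dx": 0, "dy": 0, "dz": 0, "twist": 0, "gripper": -1},
    {"dx": 0, "dy": 0, "dz": 0, "twist": 0, "gripper": -1},
    {"dx": 0, "dy": 0, "dz": 0, "twist": 0, "gripper": -1},
  ],
  force=40,
)

```text
t: 3.45
eef_pos: [0.5708, 0.282, 0.1071]
tool_rot: [-0.0, 0.081, 0.997, -0.0]
contact_force: [-0.0, 0.1, -0.5]
grip_width: 0.0404
gripper_force: 0.0
```

Run:
```python
from h import *
go(None)
```

```text
t 3.45 grasp [0.5708 0.282  0.1259] yaw 80.68 tilt [-0.0001 -0.    ] F [-0.   0.1 -0.5] w 0.0404 q [ 0.37  0.18  1.77  0.    1.19 -1.03]
```

Call:
send_rows(
  series=[
    {"dx": 0, "dy": 0, "dz": 0, "twist": 0, "gripper": -1},
    {"dx": 0, "dy": 0, "dz": 0, "twist": 0, "gripper": -1},
    {"dx": 0, "dy": 0, "dz": 0, "twist": 0, "gripper": -1},
    {"dx": 0, "dy": 0, "dz": -0.1, "twist": 0, "gripper": -1},
    {"dx": 0, "dy": 0, "dz": -0.2, "twist": 0, "gripper": -1},
    {"dx": 0, "dy": 0, "dz": -0.2, "twist": 0, "gripper": -1},
    {"dx": 0, "dy": 0, "dz": -0.1, "twist": 0, "gripper": -1},
    {"dx": 0, "dy": 0, "dz": 0, "twist": 0, "gripper": -1},
  ],
)

```text
t: 4.45
eef_pos: [0.5712, 0.2816, 0.2581]
tool_rot: [0.001, 0.081, 0.997, -0.0]
contact_force: [0.8, -0.8, -5.6]
grip_width: 0.0337
gripper_force: 40.0
```

Run:
```python
from h import *
go((.4736+.06,-.1929+.02,.29),97.6)
print(env.state()['gripper_force'])
```

```text
t 4.45 grasp [0.5712 0.2817 0.2769] yaw 80.67 tilt [ 0.0018 -0.0004] F [ 0.8 -0.8 -5.6] w 0.0337 q [ 0.37  0.07  1.63 -0.    1.43 -1.03]
units [-0.146 -1.819 -0.052]
twist -0.188
39.99866724014282
```

Call:
send_rows(
  series=[
    {"dx": -0.018, "dy": -0.22, "dz": -0.03, "twist": 0, "gripper": -1},
    {"dx": -0.018, "dy": -0.22, "dz": -0.03, "twist": 0, "gripper": -1},
    {"dx": -0.018, "dy": -0.22, "dz": -0.03, "twist": 0, "gripper": -1},
    {"dx": -0.018, "dy": -0.22, "dz": -0.03, "twist": 0, "gripper": -1},
    {"dx": -0.018, "dy": -0.22, "dz": -0.03, "twist": 0, "gripper": -1},
    {"dx": -0.018, "dy": -0.22, "dz": -0.03, "twist": 0, "gripper": -1},
    {"dx": -0.018, "dy": -0.22, "dz": -0.03, "twist": 0, "gripper": -1},
    {"dx": -0.018, "dy": -0.22, "dz": -0.03, "twist": 0, "gripper": -1},
  ],
)

```text
t: 5.45
eef_pos: [0.5332, -0.1595, 0.313]
tool_rot: [-0.003, 0.081, 0.997, 0.001]
contact_force: [1.1, 0.4, -5.7]
grip_width: 0.0334
gripper_force: 40.0
```

Call:
send_rows(
  series=[
    {"dx": 0, "dy": -0.06, "dz": 0, "twist": -0.094, "gripper": -1},
    {"dx": 0, "dy": 0, "dz": 0, "twist": -0.094, "gripper": -1},
    {"dx": 0, "dy": 0, "dz": 0, "twist": 0, "gripper": -1},
    {"dx": 0, "dy": 0, "dz": 0, "twist": 0, "gripper": -1},
  ],
)

```text
t: 5.95
eef_pos: [0.532, -0.1724, 0.3149]
tool_rot: [-0.002, -0.065, 0.998, 0.001]
contact_force: [-0.0, -0.4, -5.7]
grip_width: 0.0336
gripper_force: 40.0
```

Run:
```python
from h import *
go((.4736,-.1929,.29),97.6)
w=snap('wrist'); np.savez('w3.npz',im=w[0],d=w[1],**w[2])
P=cloud(w[2],w[1]); c=np.array([.4736,-.1929])
near=np.hypot(P[...,0]-c[0],P[...,1]-c[1])<.045
v,u=np.where(near&(P[...,2]<.13)&(P[...,2]>.02)); print(u.min(),u.max(),v.min(),v.max(),len(u))
print(plane(w[2],[(u.mean(),v.mean())],.104))
r=w[0][max(v.min()-10,0):v.max()+10,max(u.min()-10,0):u.max()+10]
z=P[...,2][max(v.min()-10,0):v.max()+10,max(u.min()-10,0):u.max()+10]
zz=np.uint8(np.clip((z-.09)/.025*255,0,255)); 
br=np.uint8(np.clip(r.astype(float)*2.5,0,255))
o=np.hstack([br,cv2.applyColorMap(zz,2)]); f=780/o.shape[1]
cv2.imwrite('pics/c3.png',cv2.resize(o,None,fx=f,fy=f,interpolation=0)[:,:,::-1]); print(f,max(u.min()-10,0),max(v.min()-10,0))
```

```text
t 5.95 grasp [ 0.532  -0.1724  0.3337] yaw 97.5 tilt [-0.0035  0.0012] F [-0.  -0.4 -5.7] w 0.0336 q [-0.41 -0.12  1.73 -0.    1.54 -2.11]
units [ 0.242 -0.051  0.176]
twist -0.001
207 287 91 158 4198
[[ 0.47844784 -0.19102042  0.104     ]]
3.9 197 81
```

View pics/c3.png

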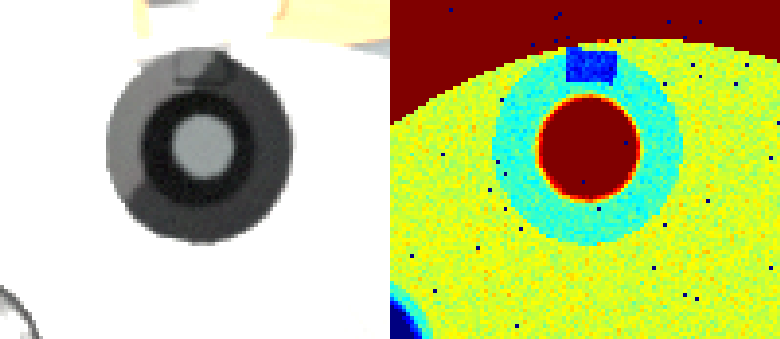

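The crop shows the sleeve rim centred at crop (200,147) and the lug at (592,65) in the depth half. I'll measure both.

Run:
```python
from h import *
w=np.load('w3.npz'); P=cloud(w,w['d'])
c=np.array([.4736,-.1929]); n=np.hypot(P[...,0]-c[0],P[...,1]-c[1])<.04
r=P[n&(P[...,2]>.1022)&(P[...,2]<.116)]; print(np.percentile(P[n&(P[...,2]>.09)][:,2],[20,50,80]))
# rim ring via dark mask
dark=((w['im'].max(2)<60)&n).astype(np.uint8)
k=max(cv2.findContours(dark,0,1)[0],key=cv2.contourArea); q=cv2.convexHull(k).reshape(-1,2)
X=plane(w,q,.104)[:,:2]; (cc,rr)=cv2.minEnclosingCircle(np.float32(X)*1000); print('rim',cc,rr)
m=n&(P[...,2]>.108)&(P[...,2]<.113); L=P[m]
# bore at inner: fit circle from bore depth edge
b=(n&(w['d']>0)&(P[...,2]<.09)&(np.hypot(P[...,0]-cc[0]/1e3,P[...,1]-cc[1]/1e3)<.02)).astype(np.uint8)
k=max(cv2.findContours(b,0,1)[0],key=cv2.contourArea);(uv,pr)=cv2.minEnclosingCircle(k); B=plane(w,[uv],.104)[0]; print('bore',B,uv,pr)
lc=np.median(L[:,:2],0); print('lug',lc,len(L),L[:,2].mean())
for ce in (np.array(cc)/1000,B[:2]): d=lc-ce; print(np.degrees(np.arctan2(d[1],d[0])),np.hypot(*d))
s=np.load('w2.npz'); Q=cloud(s,s['d'])[85:170,220:325].reshape(-1,3); ce=np.array([.5714,.2826])
a=np.degrees(np.arctan2(*(Q[:,:2]-ce).T[::-1]));R=np.hypot(*(Q[:,:2]-ce).T); k=(R>.0185)&(R<.0235)&(Q[:,2]<.12)
A=a[k];Z=Q[k,2]; A=A%360
lo=A[(Z<.086)&(A>130)&(A<220)]; print('slot',np.percentile(lo,[2,50,98]),lo.mean())
S=Q[(Q[:,2]<.086)&(R>.0175)&(R<.0245)&(a%360>140)&(a%360<215)]; print('slot mid',np.degrees(np.arctan2(*(S[:,:2].mean(0)-ce)[::-1]))%360,)
```

```text
[0.40906583 0.42650926 0.43837651]
rim (833.54248046875, -225.86843872070312) 172.84959411621094Traceback (most recent call last):
  File "<stdin>", line 12, in <module>
ValueError: max() iterable argument is empty
```

Run:
```python
from h import *
w=np.load('w3.npz'); P=cloud(w,w['d'])
c=np.array([.4775,-.191]); n=(np.hypot(P[...,0]-c[0],P[...,1]-c[1])<.034)&(P[...,2]<.13)
h=P[n&(P[...,2]>.095)]; print(np.percentile(h[:,2],[5,20,50,80,97]))
ok=n&(P[...,2]>.095)
v,u=np.mgrid[:384,:512]
roi=(u>197)&(u<297)&(v>81)&(v<168)
dark=((w['im'].max(2)<60)&roi).astype(np.uint8)
k=max(cv2.findContours(dark,0,1)[0],key=cv2.contourArea); (uv,ax,_)=cv2.fitEllipse(cv2.convexHull(k)); B=plane(w,[uv],.104)[0]; print('rim ell',uv,ax,B)
b=(roi&(P[...,2]<.09)&(np.hypot(u-uv[0],v-uv[1])<18)|roi&(w['d']==0)&(np.hypot(u-uv[0],v-uv[1])<18)).astype(np.uint8)
k=max(cv2.findContours(b,0,1)[0],key=cv2.contourArea);(uv2,pr)=cv2.minEnclosingCircle(k); B2=plane(w,[uv2],.104)[0]; print('bore',B2,uv2,pr)
L=P[roi&(P[...,2]>.1075)&(P[...,2]<.116)&(np.hypot(P[...,0]-B[0],P[...,1]-B[1])<.03)]
lc=np.median(L[:,:2],0); print('lug',lc,len(L),L[:,2].mean())
for ce in (B,B2): d=lc-ce[:2]; print(np.degrees(np.arctan2(d[1],d[0]))%360,np.hypot(*d))
s=np.load('w2.npz'); Q=cloud(s,s['d'])[85:170,220:325].reshape(-1,3); ce=np.array([.5714,.2826])
a=np.degrees(np.arctan2(*(Q[:,:2]-ce).T[::-1]))%360;R=np.hypot(*(Q[:,:2]-ce).T)
S=(Q[:,2]<.086)&(R>.0185)&(R<.0245)&(a>140)&(a<215); A=a[S]; print('slot',np.percentile(A,[1,99]),A.mean())
```

```text
[0.09922914 0.1002516  0.10316621 0.10483821 0.11067805]
rim ell (247.52398681640625, 118.18436431884766) (47.3580322265625, 49.35432815551758) [ 0.47316917 -0.19238635  0.104     ]
bore [ 0.47321678 -0.19287006  0.104     ] (247.0853729248047, 118.17073059082031) 12.514960289001465
lug [ 0.45118505 -0.1946245 ] 108 0.1110401079037721
185.81311460652273 0.022097753552686745
184.55299753932636 0.022101471544798742
slot [154.49897726 199.74853466] 176.64593007038735
```

Pocket (0.4733,-0.1928), lug at about 185°, which is 12° clockwise of outward and within the range given. The slot is now at about 193.5°. I'll go above the pocket, twist to about 188° and lower.

Call:
send_rows(
  series=[
    {"dx": 0.122, "dy": -0.026, "dz": 0, "twist": 0, "gripper": -1},
    {"dx": 0.121, "dy": -0.025, "dz": 0, "twist": 0, "gripper": -1},
    {"dx": 0, "dy": 0, "dz": 0, "twist": 0.061, "gripper": -1},
    {"dx": 0, "dy": 0, "dz": 0.15, "twist": 0, "gripper": -1},
    {"dx": 0, "dy": 0, "dz": 0.15, "twist": 0, "gripper": -1},
    {"dx": 0, "dy": 0, "dz": 0.1, "twist": 0, "gripper": -1},
    {"dx": 0, "dy": 0, "dz": 0, "twist": 0, "gripper": -1},
    {"dx": 0, "dy": 0, "dz": 0, "twist": 0, "gripper": -1},
  ],
)

```text
t: 7.0
eef_pos: [0.4748, -0.1936, 0.2186]
tool_rot: [0.001, -0.018, 1.0, -0.001]
contact_force: [-0.4, 0.5, -5.8]
grip_width: 0.0332
gripper_force: 40.0
```

Run:
```python
from h import *
go((.4733,-.1928,.17),92)
```

```text
t 7.0 grasp [ 0.4748 -0.1936  0.2374] yaw 92.11 tilt [ 0.0018 -0.0011] F [-0.4  0.5 -5.8] w 0.0332 q [-0.49 -0.19  1.95 -0.    1.38 -2.1 ]
units [0.006 0.004 0.269]
twist 0.001
```

Call:
send_rows(
  series=[
    {"dx": 0.006, "dy": 0.004, "dz": 0, "twist": 0, "gripper": -1},
    {"dx": 0, "dy": 0, "dz": 0.08, "twist": 0, "gripper": -1},
    {"dx": 0, "dy": 0, "dz": 0.08, "twist": 0, "gripper": -1},
    {"dx": 0, "dy": 0, "dz": 0.08, "twist": 0, "gripper": -1},
    {"dx": 0, "dy": 0, "dz": 0.03, "twist": 0, "gripper": -1},
    {"dx": 0, "dy": 0, "dz": 0, "twist": 0, "gripper": -1},
    {"dx": 0, "dy": 0, "dz": 0, "twist": 0, "gripper": -1},
  ],
)

```text
t: 7.88
eef_pos: [0.4732, -0.1929, 0.1505]
tool_rot: [0.001, -0.018, 1.0, -0.0]
contact_force: [0.0, 0.1, -5.9]
grip_width: 0.0331
gripper_force: 40.0
```

Run:
```python
from h import *
go((.4733,-.1928,.157),92)
```

```text
t 7.88 grasp [ 0.4732 -0.1928  0.1693] yaw 92.12 tilt [ 0.0014 -0.0008] F [ 0.   0.1 -5.9] w 0.0331 q [-0.49 -0.14  2.02 -0.    1.26 -2.1 ]
units [-0.     0.     0.049]
twist 0.001
```

Lowering in 1.5–2 mm steps to feel for the lug.

Call:
send_rows(
  series=[
    {"dx": 0, "dy": 0, "dz": 0.02, "twist": 0, "gripper": -1},
    {"dx": 0, "dy": 0, "dz": 0.016, "twist": 0, "gripper": -1},
    {"dx": 0, "dy": 0, "dz": 0.008, "twist": 0, "gripper": -1},
    {"dx": 0, "dy": 0, "dz": 0, "twist": 0, "gripper": -1},
    {"dx": 0, "dy": 0, "dz": 0, "twist": 0, "gripper": -1},
  ],
)

```text
t: 8.5
eef_pos: [0.4727, -0.1925, 0.1388]
tool_rot: [0.0, -0.018, 1.0, -0.0]
contact_force: [-0.2, -0.2, -6.7]
grip_width: 0.0332
gripper_force: 40.0
```

Call:
send_rows(
  series=[
    {"dx": 0, "dy": 0, "dz": 0.004, "twist": 0, "gripper": -1},
    {"dx": 0, "dy": 0, "dz": 0.004, "twist": 0, "gripper": -1},
    {"dx": 0, "dy": 0, "dz": 0, "twist": 0, "gripper": -1},
  ],
)

```text
t: 8.88
eef_pos: [0.4727, -0.1924, 0.1367]
tool_rot: [0.0, -0.018, 1.0, 0.0]
contact_force: [0.6, 0.5, -6.3]
grip_width: 0.0332
gripper_force: 40.0
```

Call:
send_rows(
  series=[
    {"dx": 0, "dy": 0, "dz": 0.004, "twist": 0, "gripper": -1},
    {"dx": 0, "dy": 0, "dz": 0, "twist": 0, "gripper": -1},
    {"dx": 0, "dy": 0, "dz": 0, "twist": 0, "gripper": -1},
  ],
)

```text
t: 9.25
eef_pos: [0.4725, -0.1924, 0.1354]
tool_rot: [-0.0, -0.018, 1.0, 0.0]
contact_force: [0.3, 1.3, -6.9]
grip_width: 0.0337
gripper_force: 40.0
```

Call:
send_rows(
  series=[
    {"dx": 0, "dy": 0, "dz": 0.004, "twist": 0, "gripper": -1},
    {"dx": 0, "dy": 0, "dz": 0, "twist": 0, "gripper": -1},
    {"dx": 0, "dy": 0, "dz": 0, "twist": 0, "gripper": -1},
  ],
)

```text
t: 9.62
eef_pos: [0.4726, -0.1925, 0.1346]
tool_rot: [-0.0, -0.018, 1.0, 0.0]
contact_force: [0.0, 1.6, -5.7]
grip_width: 0.0333
gripper_force: 40.0
```

Call:
send_rows(
  series=[
    {"dx": 0, "dy": 0, "dz": 0.004, "twist": 0, "gripper": -1},
    {"dx": 0, "dy": 0, "dz": 0, "twist": 0, "gripper": -1},
    {"dx": 0, "dy": 0, "dz": 0, "twist": 0, "gripper": -1},
  ],
)

```text
t: 10.0
eef_pos: [0.4726, -0.1925, 0.1336]
tool_rot: [-0.0, -0.018, 1.0, 0.0]
contact_force: [-0.8, 2.3, -6.1]
grip_width: 0.0337
gripper_force: 40.0
```

Call:
send_rows(
  series=[
    {"dx": 0, "dy": 0, "dz": 0.004, "twist": 0, "gripper": -1},
    {"dx": 0, "dy": 0, "dz": 0, "twist": 0, "gripper": -1},
    {"dx": 0, "dy": 0, "dz": 0, "twist": 0, "gripper": -1},
  ],
)

```text
t: 10.38
eef_pos: [0.4726, -0.1925, 0.1326]
tool_rot: [-0.0, -0.018, 1.0, 0.0]
contact_force: [0.1, 1.8, -5.9]
grip_width: 0.0333
gripper_force: 40.0
```

Run:
```python
from h import *
go((.4733,-.1928,.150),92); print(env.state()['torque'])
```

```text
t 10.38 grasp [ 0.4726 -0.1925  0.1514] yaw 92.11 tilt [-0.      0.0001] F [ 0.1  1.8 -5.9] w 0.0333 q [-0.49 -0.12  2.04  0.    1.23 -2.1 ]
units [-0.003 -0.001  0.006]
twist 0.001
[ 0.3728623   0.06225804 -0.05164974]
```

The flange is already below the lug's top, so the slot has engaged. The side load suggests turning a touch clockwise before continuing down.

Call:
send_rows(
  series=[
    {"dx": 0, "dy": 0, "dz": 0, "twist": 0.017, "gripper": -1},
    {"dx": 0, "dy": 0, "dz": 0.004, "twist": 0, "gripper": -1},
    {"dx": 0, "dy": 0, "dz": 0, "twist": 0, "gripper": -1},
    {"dx": 0, "dy": 0, "dz": 0, "twist": 0, "gripper": -1},
  ],
)

```text
t: 10.88
eef_pos: [0.4726, -0.1927, 0.1316]
tool_rot: [0.0, -0.005, 1.0, -0.0]
contact_force: [-0.6, 0.2, -6.6]
grip_width: 0.0334
gripper_force: 40.0
```

Call:
send_rows(
  series=[
    {"dx": 0, "dy": 0, "dz": 0.004, "twist": 0, "gripper": -1},
    {"dx": 0, "dy": 0, "dz": 0, "twist": 0, "gripper": -1},
    {"dx": 0, "dy": 0, "dz": 0, "twist": 0, "gripper": -1},
  ],
)

```text
t: 11.25
eef_pos: [0.4729, -0.1927, 0.1313]
tool_rot: [0.0, -0.005, 1.0, -0.0]
contact_force: [-1.4, 1.1, -0.8]
grip_width: 0.0336
gripper_force: 40.0
```

Run:
```python
from h import *
go((.4733,-.1928,.150),92); print(env.state()['torque'])
```

```text
t 11.25 grasp [ 0.4729 -0.1927  0.1501] yaw 90.59 tilt [ 0.0007 -0.0005] F [-1.4  1.1 -0.8] w 0.0336 q [-0.49 -0.12  2.04 -0.    1.22 -2.07]
units [-0.002 -0.     0.001]
twist -0.016
[ 0.11763262  0.27789642 -0.05187385]
```

Call:
send_rows(
  series=[
    {"dx": 0, "dy": 0, "dz": 0.003, "twist": 0, "gripper": -1},
    {"dx": 0, "dy": 0, "dz": 0, "twist": 0, "gripper": -1},
    {"dx": 0, "dy": 0, "dz": 0, "twist": 0, "gripper": -1},
    {"dx": 0, "dy": 0, "dz": 0, "twist": 0, "gripper": -1},
  ],
)

```text
t: 11.75
eef_pos: [0.4731, -0.1928, 0.1312]
tool_rot: [0.0, -0.005, 1.0, -0.0]
contact_force: [-3.0, 1.6, 5.8]
grip_width: 0.0334
gripper_force: 40.0
```

Call:
send_rows(
  series=[
    {"dx": 0, "dy": 0, "dz": -0.003, "twist": 0, "gripper": -1},
    {"dx": 0, "dy": 0, "dz": 0, "twist": 0, "gripper": 0.2},
    {"dx": 0, "dy": 0, "dz": 0, "twist": 0, "gripper": 0.2},
    {"dx": 0, "dy": 0, "dz": 0, "twist": 0, "gripper": 0.2},
    {"dx": 0, "dy": 0, "dz": 0, "twist": 0, "gripper": 0.2},
  ],
)

```text
t: 12.38
eef_pos: [0.4727, -0.1926, 0.1306]
tool_rot: [0.0, -0.005, 1.0, -0.0]
contact_force: [-0.4, 0.6, -0.3]
grip_width: 0.0566
gripper_force: 0.0
```

Call:
send_rows(
  series=[
    {"dx": 0, "dy": 0, "dz": -0.1, "twist": 0, "gripper": 0.2},
    {"dx": 0, "dy": 0, "dz": -0.2, "twist": 0, "gripper": 0.2},
    {"dx": 0, "dy": 0, "dz": -0.2, "twist": 0, "gripper": 0.2},
    {"dx": -0.2, "dy": 0, "dz": 0, "twist": 0, "gripper": 0.2},
    {"dx": -0.1, "dy": 0, "dz": 0, "twist": 0, "gripper": 0.2},
    {"dx": 0, "dy": 0, "dz": 0, "twist": 0, "gripper": 0.2},
  ],
)

```text
t: 13.12
eef_pos: [0.5484, -0.1916, 0.2552]
tool_rot: [-0.0, -0.006, 1.0, 0.0]
contact_force: [-0.8, 0.5, -0.2]
grip_width: 0.0572
gripper_force: 0.0
```

Run:
```python
from h import *
go((.564,-.1637,.167),16.6)
t=np.load('t0.npz'); ct=env.camera_info('top'); P=cloud(ct,t['d']).reshape(-1,3)
s=np.load('s0.npz'); P=np.r_[P,cloud(env.camera_info('scene'),s['d']).reshape(-1,3)]
R=np.hypot(P[:,0]-.564,P[:,1]+.1637)
for lo in (.195,.21,.226,.24):
    m=(P[:,2]>lo)&(R<.2)&(P[:,2]<.3); print(lo,m.sum(),np.sort(R[m])[:6].round(3), P[m][:,:3].mean(0) if m.any() else '')
w=snap('wrist'); np.savez('w4.npz',im=w[0],d=w[1],**w[2]); W=cloud(w[2],w[1]).reshape(-1,3); W=W[W[:,2]<.3]
r=np.hypot(W[:,0]-.4733,W[:,1]+.1928)
f=W[(r<.026)&(W[:,2]>.115)&(W[:,2]<.13)]; print('flange top',np.median(f[:,2]) if len(f) else None,len(f))
n=W[(r<.03)&(W[:,2]>.155)&(W[:,2]<.172)]; print('nut top',n.mean(0),len(n), cv2.minEnclosingCircle(np.float32(n[:,:2])*1000))
b=W[(r<.03)&(W[:,2]>.178)]; print('bit',b.mean(0),len(b))
h=W[(np.hypot(W[:,0]-.564,W[:,1]+.1637)<.04)&(W[:,2]>.17)]
if len(h): print('bar',cv2.minAreaRect(np.float32(h[:,:2])*1000),np.median(h[:,2]))
```

```text
t 13.12 grasp [ 0.5484 -0.1916  0.274 ] yaw 90.64 tilt [-0.0008  0.0003] F [-0.8  0.5 -0.2] w 0.0572 q [-0.43 -0.05  1.76 -0.    1.43 -2.01]
units [-0.064  0.111  0.428]
twist 0.823
0.195 918 [0.164 0.166 0.166 0.166 0.166 0.166] [ 0.51703991 -0.33755516  0.21514538]
0.21 401 [0.174 0.175 0.175 0.175 0.175 0.175] [ 0.52523688 -0.34012169  0.23463248]
0.226 284 [0.175 0.175 0.175 0.175 0.175 0.175] [ 0.52528667 -0.34050356  0.2414846 ]
0.24 167 [0.175 0.175 0.176 0.176 0.176 0.176] [ 0.52498006 -0.3415236   0.24710272]
flange top 0.12445392319666423 808
nut top [ 0.47361564 -0.19234377  0.16492129] 1330 ((473.3450622558594, -192.50437927246094), 17.757503509521484)
bit [ 0.47368885 -0.19268685  0.18893913] 250
bar ((557.1227416992188, -167.466796875), (36.46959686279297, 60.304603576660156), 22.548995971679688) 0.18836371485014777
```

The holder is home: flange top at 0.1244, nut top at 0.165, centred. Now to the handle.

Call:
send_rows(
  series=[
    {"dx": -0.064, "dy": 0.111, "dz": 0, "twist": 0, "gripper": 0.2},
    {"dx": 0, "dy": 0, "dz": 0, "twist": 0.1175, "gripper": 0.1},
    {"dx": 0, "dy": 0, "dz": 0, "twist": 0.1175, "gripper": 0.1},
    {"dx": 0, "dy": 0, "dz": 0, "twist": 0.1175, "gripper": 0.1},
    {"dx": 0, "dy": 0, "dz": 0, "twist": 0.1175, "gripper": 0.1},
    {"dx": 0, "dy": 0, "dz": 0, "twist": 0.1175, "gripper": 0.1},
    {"dx": 0, "dy": 0, "dz": 0, "twist": 0.1175, "gripper": 0.1},
    {"dx": 0, "dy": 0, "dz": 0, "twist": 0.1175, "gripper": 0.1},
  ],
)

```text
t: 14.18
eef_pos: [0.5621, -0.164, 0.2555]
tool_rot: [-0.0, 0.601, 0.8, -0.0]
contact_force: [-0.3, -0.2, 0.9]
grip_width: 0.0524
gripper_force: 0.0
```

Call:
send_rows(
  series=[
    {"dx": 0, "dy": 0, "dz": 0, "twist": 0, "gripper": 0.1},
    {"dx": 0, "dy": 0, "dz": 0, "twist": 0, "gripper": 0.1},
  ],
)

```text
t: 14.42
eef_pos: [0.5628, -0.1639, 0.2557]
tool_rot: [-0.0, 0.597, 0.802, -0.0]
contact_force: [-0.1, 0.4, 0.3]
grip_width: 0.0525
gripper_force: 0.0
```

Run:
```python
from h import *
go((.564,-.1635,.167),16.6)
```

```text
t 14.43 grasp [ 0.5628 -0.1639  0.2745] yaw 16.69 tilt [-0.0001 -0.0001] F [-0.1  0.4  0.3] w 0.0525 q [-0.37 -0.04  1.75 -0.    1.43 -0.67]
units [0.    0.005 0.43 ]
twist 0.001
```

Call:
send_rows(
  series=[
    {"dx": 0, "dy": 0.005, "dz": 0.13, "twist": 0, "gripper": 0.1},
    {"dx": 0, "dy": 0, "dz": 0.15, "twist": 0, "gripper": 0.1},
    {"dx": 0, "dy": 0, "dz": 0.1, "twist": 0, "gripper": 0.1},
    {"dx": 0, "dy": 0, "dz": 0.045, "twist": 0, "gripper": 0.1},
    {"dx": 0, "dy": 0, "dz": 0, "twist": 0, "gripper": 0.1},
    {"dx": 0, "dy": 0, "dz": 0, "twist": 0, "gripper": 0.1},
  ],
)

```text
t: 15.18
eef_pos: [0.5654, -0.1638, 0.151]
tool_rot: [0.001, 0.598, 0.802, 0.0]
contact_force: [1.3, -0.7, 0.6]
grip_width: 0.0524
gripper_force: 0.0
```

Call:
send_rows(
  series=[
    {"dx": 0, "dy": 0, "dz": 0, "twist": 0, "gripper": -1},
    {"dx": 0, "dy": 0, "dz": 0, "twist": 0, "gripper": -1},
    {"dx": 0, "dy": 0, "dz": 0, "twist": 0, "gripper": -1},
    {"dx": 0, "dy": 0, "dz": 0, "twist": 0, "gripper": -1},
    {"dx": 0, "dy": 0, "dz": 0, "twist": 0, "gripper": -1},
    {"dx": 0, "dy": 0, "dz": 0, "twist": 0, "gripper": -1},
  ],
  force=60,
)

```text
t: 15.92
eef_pos: [0.5651, -0.1634, 0.1496]
tool_rot: [0.001, 0.598, 0.802, 0.0]
contact_force: [4.1, 1.4, -1.4]
grip_width: 0.0195
gripper_force: 59.9
```

Run:
```python
from h import *
go((.564,-.1635,.167),16.6); s=env.state(); print(s['torque'],s['gripper_force'])
```

```text
t 15.93 grasp [ 0.5651 -0.1634  0.1684] yaw 16.6 tilt [ 0.0013 -0.0001] F [ 4.1  1.4 -1.4] w 0.0195 q [-0.37  0.04  1.85  0.    1.25 -0.66]
units [ 0.001 -0.004  0.005]
twist 0.0
[ 0.09617153 -0.45284231  0.48212642] 59.891361594200134
```

Call:
send_rows(
  series=[
    {"dx": 0, "dy": 0, "dz": 0, "twist": -0.05, "gripper": -1},
    {"dx": 0, "dy": 0, "dz": 0, "twist": -0.05, "gripper": -1},
    {"dx": 0, "dy": 0, "dz": 0, "twist": -0.05, "gripper": -1},
    {"dx": 0, "dy": 0, "dz": 0, "twist": -0.05, "gripper": -1},
    {"dx": 0, "dy": 0, "dz": 0, "twist": -0.05, "gripper": -1},
    {"dx": 0, "dy": 0, "dz": 0, "twist": -0.05, "gripper": -1},
  ],
)

```text
t: 16.68
eef_pos: [0.5648, -0.1636, 0.1496]
tool_rot: [0.0, 0.394, 0.919, 0.0]
contact_force: [1.7, 0.1, -0.5]
grip_width: 0.0198
gripper_force: 60.0
```

Run:
```python
from h import *
go((.564,-.1635,.167),76.6); s=env.state(); print(s['torque'],s['gripper_force'])
```

```text
t 16.68 grasp [ 0.5647 -0.1636  0.1684] yaw 43.63 tilt [ 0.0007 -0.0001] F [ 1.7  0.1 -0.5] w 0.0198 q [-0.37  0.04  1.85  0.    1.25 -1.13]
units [ 0.002 -0.002  0.006]
twist -0.366
[-0.12714471 -0.38494425 -0.12848444] 59.95778560638428
```

Call:
send_rows(
  series=[
    {"dx": 0, "dy": 0, "dz": 0, "twist": -0.06, "gripper": -1},
    {"dx": 0, "dy": 0, "dz": 0, "twist": -0.06, "gripper": -1},
    {"dx": 0, "dy": 0, "dz": 0, "twist": -0.06, "gripper": -1},
    {"dx": 0, "dy": 0, "dz": 0, "twist": -0.06, "gripper": -1},
    {"dx": 0, "dy": 0, "dz": 0, "twist": -0.06, "gripper": -1},
    {"dx": 0, "dy": 0, "dz": 0, "twist": -0.066, "gripper": -1},
    {"dx": 0, "dy": 0, "dz": 0, "twist": 0, "gripper": -1},
    {"dx": 0, "dy": 0, "dz": 0, "twist": 0, "gripper": -1},
  ],
)

```text
t: 17.68
eef_pos: [0.5645, -0.164, 0.1496]
tool_rot: [0.0, 0.118, 0.993, -0.001]
contact_force: [1.0, -2.9, 0.0]
grip_width: 0.0199
gripper_force: 60.0
```

Run:
```python
from h import *
go((.564,-.1635,.167),76.6); s=env.state(); print(s['torque'],s['gripper_force'])
```

```text
t 17.68 grasp [ 0.5645 -0.164   0.1684] yaw 76.44 tilt [-0.0001 -0.0011] F [ 1.  -2.9  0. ] w 0.0199 q [-0.37  0.04  1.85 -0.    1.25 -1.71]
units [0.002 0.002 0.005]
twist -0.002
[-0.23851033 -0.28523392  0.55120603] 59.962472319602966
```

Call:
send_rows(
  series=[
    {"dx": 0, "dy": 0, "dz": 0, "twist": -0.015, "gripper": -1},
    {"dx": 0, "dy": 0, "dz": 0, "twist": 0, "gripper": -1},
    {"dx": 0, "dy": 0, "dz": 0, "twist": 0, "gripper": -1},
  ],
)

```text
t: 18.05
eef_pos: [0.5645, -0.1641, 0.1496]
tool_rot: [0.0, 0.107, 0.994, -0.0]
contact_force: [-0.5, -6.0, 1.2]
grip_width: 0.0195
gripper_force: 60.0
```

Run:
```python
from h import *
go(None); print(env.state()['torque'])
```

```text
t 18.05 grasp [ 0.5645 -0.164   0.1684] yaw 77.77 tilt [ 0.     -0.0008] F [-0.5 -6.   1.2] w 0.0195 q [-0.37  0.04  1.85 -0.    1.25 -1.73]
[-0.55213759 -0.16267888 -0.35435934]
```

Call:
send_rows(
  series=[
    {"dx": 0, "dy": 0, "dz": 0, "twist": 0, "gripper": 0.1},
    {"dx": 0, "dy": 0, "dz": 0, "twist": 0, "gripper": 0.1},
    {"dx": 0, "dy": 0, "dz": 0, "twist": 0, "gripper": 0.1},
    {"dx": 0, "dy": 0, "dz": 0, "twist": 0, "gripper": 0.1},
    {"dx": 0, "dy": 0, "dz": -0.1, "twist": 0, "gripper": 0.1},
    {"dx": 0, "dy": 0, "dz": -0.2, "twist": 0, "gripper": 0.1},
    {"dx": 0, "dy": 0, "dz": -0.2, "twist": 0, "gripper": 0.1},
    {"dx": 0, "dy": 0, "dz": -0.2, "twist": 0, "gripper": 0.1},
  ],
)

```text
t: 19.05
eef_pos: [0.5643, -0.1633, 0.326]
tool_rot: [-0.0, 0.106, 0.994, 0.0]
contact_force: [0.6, -0.2, -0.2]
grip_width: 0.052
gripper_force: 0.0
```

Run:
```python
from h import *
go(None)
w=snap('wrist'); t=snap('top','t5.png')
P=np.r_[cloud(t[2],t[1]).reshape(-1,3)]
a=P[(P[:,2]>.18)&(P[:,2]<.195)&(np.hypot(P[:,0]-.5639,P[:,1]+.1628)<.045)]
if len(a): print('bar',cv2.minAreaRect(np.float32(a[:,:2])*1000),len(a))
# pocket expected after turn
c=np.array([.5643,-.1641]); ang=np.radians(197.5+60); p=c+.095*np.array([np.cos(ang),np.sin(ang)]); print('exp pocket',p)
for nm,(im,d,ci) in (('w',w),('t',t)):
    Q=cloud(ci,d).reshape(-1,3); r=np.hypot(Q[:,0]-p[0],Q[:,1]-p[1])
    f=Q[(r<.03)&(Q[:,2]>.115)&(Q[:,2]<.132)]; n=Q[(r<.03)&(Q[:,2]>.155)&(Q[:,2]<.172)]
    print(nm,len(f),np.median(f[:,2]) if len(f) else '',len(n), cv2.minEnclosingCircle(np.float32(n[:,:2])*1000) if len(n) else '')
hs=t[0]; v,u=np.mgrid[:384,:512]
mk=((hs.max(2)<40)&(u>300)&(u<450)&(v>190)&(v<260)).astype(np.uint8)
for k in cv2.findContours(mk,0,1)[0]:
    if cv2.contourArea(k)>300:
        (uu,vv),ax,_=cv2.fitEllipse(k); print((uu,vv),ax,plane(t[2],[(uu,vv)],.104).round(4))
```

```text
t 19.05 grasp [ 0.5643 -0.1633  0.3448] yaw 77.86 tilt [-0.      0.0002] F [ 0.6 -0.2 -0.2] w 0.052 q [-0.37 -0.06  1.65  0.    1.55 -1.73]
bar ((564.3397216796875, -165.46414184570312), (20.690093994140625, 59.62299728393555), 77.54515075683594) 384
exp pocket [ 0.54373824 -0.25684812]
w 582 0.12425617157477314 713 ((542.6993408203125, -256.4168395996094), 17.928207397460938)
t 250 0.12410546808608447 245 ((542.448974609375, -256.5771179199219), 17.56679344177246)
(382.6659240722656, 231.61488342285156) (25.68643569946289, 27.64893341064453) [[ 0.4739 -0.1925  0.104 ]]
(441.6177673339844, 208.9779510498047) (20.785627365112305, 34.712562561035156) [[ 0.5214 -0.3077  0.104 ]]
```

View pics/t5.png

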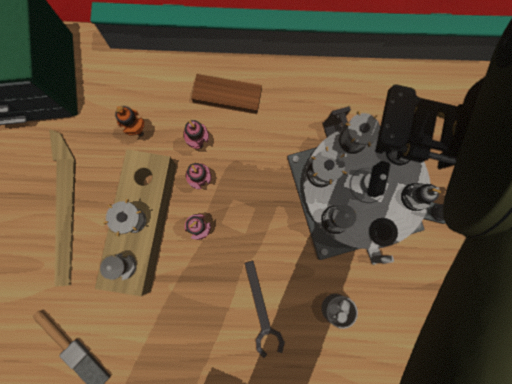

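The new empty pocket at top (382.7,231.6) matches the original pointer pocket's pixel, so the disc is exactly one click on. The holder stands home at the gauge (flange top 0.124) and the other two rack holders haven't moved.

```bash
python3 -c "
from plant import env
print(env.sign_off())"
```

```text
the job is handed in; nothing more can be done
None
```

The slim-bit holder sits fully home in its pocket, now at the dial gauge after one click anticlockwise, the other two rack holders are undisturbed, and the job is handed in (no verdict was returned).

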